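# Turn the two-compartment insert so that its reserve faces the picker

### The job

The parts store keeps each small part in an insert with two compartments, standing in a sloping stand; when the front compartment (low end, towards the robot) has been picked empty, the insert is turned round to bring the reserve forward. Find the one insert that is empty at the front and full of brown cartons at the back, lift it clear of its blue bay (the yellow post is its handle), turn it half way round and lower it fully home in the same bay, without dropping it, so that the compartment with its three cartons is now at the front. Keep the cartons in their compartment and leave the other two inserts and the things on the bench where they are.

Things in the scene. Friction and masses are not known exactly. Their poses are not given: they have to be found in the camera images.
- bay_middle: middle of 3 identical fixed blue bays side by side on a red stand. Origin: centre of the bay's floor, on top. x runs up the slope to the back (-x: the low front end, nearest the robot), y left along the stand, z square out of the slope, 25 degrees from vertical, leaning towards the robot. Pocket 148 (x) by 108 mm (y); walls 28 mm high, then a flared lip to 40 mm.
- bay_left: the bay 132 mm from the middle one along +y; same size, origin and axes. Each bay holds one insert.
- bay_right: the bay 132 mm from the middle one along -y; same size, origin and axes.
- insert_base (a point): centre of the underside of the insert to turn: grey tray 140 (its x) by 100 mm (y), rim 42 mm above the underside, a wall across the middle making two open compartments 65 by 94 mm. It stands on the floor of one of the bays with 4 mm of play all round, loose (it stays where it is set down), about 0.18 kg with its cartons. Its +x points to the full compartment (at the start up the slope), z out of its top.
- insert_post (a point): middle of that insert's yellow lifting post, 68 mm above the underside on its centre line. The post is 28 mm square (sides along x and y), can be gripped across either, and reaches from 42 mm (the rim) to 94 mm above the underside. Axes as insert_base.
- insert_full (a point): centre of that insert's full compartment, with three loose brown cartons in it: 34.5 mm from the insert's centre along its +x, 20 mm above the underside. Axes as insert_base.
- insert_empty (a point): centre of that insert's empty compartment: 34.5 mm along its -x, 20 mm above the underside. Axes as insert_base.
- full_insert_post (a point): middle of the yellow post of another insert of the same size in another bay, white cartons in both compartments; it stays. Axes as the insert's.
- turned_insert_post (a point): middle of the yellow post of a third insert of the same size in the remaining bay, red cartons in the front compartment, none in the rear: it was turned earlier and stays. Axes as the insert's.
- carton1_center (a point): centre of one of the three loose brown cartons, 52 x 28 x 34 mm (x, y, z), 20 g, side by side in the full compartment, tops 5 mm below the rim. Axes as the insert's at the start.
- carton2_center (a point): centre of one of the three loose brown cartons, 52 x 28 x 34 mm (x, y, z), 20 g, side by side in the full compartment, tops 5 mm below the rim. Axes as the insert's at the start.
- carton3_center (a point): centre of one of the three loose brown cartons, 52 x 28 x 34 mm (x, y, z), 20 g, side by side in the full compartment, tops 5 mm below the rim. Axes as the insert's at the start.
- pad_box_center (a point): centre of a black and red carton 150 x 85 x 60 mm lying on the bench; stays.
- blue_box_center (a point): centre of a blue carton 110 x 75 x 50 mm lying on the bench; stays.
- long_box_center (a point): centre of a long white carton 160 x 50 x 45 mm lying on the bench; stays.
- bearing_center (a point): centre of a steel bearing, diameter 72 mm, 20 mm high, lying flat on the bench; stays.
- tape_roll_center (a point): centre of a roll of brown tape, diameter 100 mm, 48 mm high, lying flat on the bench; stays.
Not all that is in view belongs to the job. What is shaped like the part that bears insert_base but purple is not meant.

How it is judged:
On the way:
1. the insert is lifted clear of its bay (z of insert_base in the frame of bay_middle above 0.045 m), for 0.1 s.
At the end, for the whole second after the job is handed in: The insert is at rest in its own bay, turned end for end: base centre within 8 mm of its start and 4 mm of the floor, square within 0.08 rad, flat within 0.06; each carton within 45 mm of the full compartment's centre; other inserts within 12 mm, bench things within 25 mm of their start (distance of insert_base from where it was at the start of the episode below 0.008 m and z of insert_base in the frame of bay_middle below 0.004 m and distance of insert_full from where it was at the start of the episode above 0.055 m and angle between the x axis of insert_base and the x axis of bay_middle, either way round below 0.08 rad and angle between the z axis of insert_base and the z axis of bay_middle, either way round below 0.06 rad and distance between each of carton1_center, carton2_center, carton3_center and insert_full below 0.045 m and linear speed of insert below 0.02 m/s and distance of each of full_insert_post, turned_insert_post from where it was at the start of the episode below 0.012 m and distance of each of pad_box_center, blue_box_center, long_box_center, bearing_center, tape_roll_center from where it was at the start of the episode below 0.025 m); the robot touches nothing.
It fails at once if the insert is let go in the air and falls (it moves faster than 0.5 m/s while the fingers do not touch it) (linear speed of insert above 0.5 m/s and contact force between the fingers and insert below 0.2 N).
It fails at once if another insert is shifted by more than 20 mm (distance of any of full_insert_post, turned_insert_post from where it was at the start of the episode above 0.02 m).
It fails at once if one of the other things on the bench is shifted by more than 30 mm (distance of any of pad_box_center, blue_box_center, long_box_center, bearing_center, tape_roll_center from where it was at the start of the episode above 0.03 m).
It also fails if it takes over 45 s, if anything falls off the work surface, if the arm or the gripper's body presses on something with over 40 N, if the wrist force passes 120 N, or if a joint passes its speed limit or range.

### The arm

A 6-joint arm with a two-finger parallel gripper is mounted at the origin on the work surface. World frame = base frame: x ahead of the robot, y to its left, z up, the work surface at z = 0. Lengths are in m, angles in rad, forces in N, time in s.
With the tool pointing down it reaches from about 0.275 to 0.75 m from the base axis. Payload 10.2 kg.
Tool frame: the origin (TCP) lies midway between the tips of the shut fingers; the grasp point (between the pads) lies env.grasp_offset behind it (env.grasp_offset is the distance from the TCP to the grasp point, in m); y points along the fingers, z is the direction in which the jaws open and shut, and the axes are right-handed (so a half turn about y gives the same grasp; the last joint's range is limited). The gripper opens to 88 mm and grips with 3 to 60 N. Pads are 18 mm wide; open, the fingers measure 123 mm over their backs; the gripper's body (75 mm by 187 mm) begins 45 mm behind the grasp point.
Start: joints at [0.893, 0.313, 1.498, -0, 1.331, -0.223], TCP at [0.231, 0.472, 0.239] pointing down, gripper open.
Joint ranges: [-2.94, 2.94], [-0.97, 2.17], [0.19, 2.56], [-1.23, 4.37], [0.02, 3.11], [-2.88, 2.88]. Speed limits (rad/s): [2.39, 2.39, 3.01, 3.14, 3.14, 3.14].

### API

Orientations are given as a rotation vector (axis times angle).
In Python, from workcell import env, vision gives the robot as it stands.
- The arm moves only by the tool move_arm, never from a script. Its argument "commands" is text: rows parted by semicolons, each of 6 numbers parted by spaces: the shift along the world's x, y, z in m, then the turn, a rotation vector about the world's x, y, z in degrees. A call has 1 to 8 rows; each row is the pose to reach, as a shift and turn from the pose measured when the call began; what a row does not reach only later rows make up. A row lasts 1/12 s, in which the tool goes at most 41.7 mm and 7.16 degrees, less where a joint would pass 70% of its speed; a pose out of reach is approached as far as the arm can. A call with a gripper value outside its range is refused whole. "grip" is the finger opening in m, from 0 to 0.0881, set as the call begins (left out, the last holds). The fingers move at their own pace and stop on an object; "grip_force" is the grip in N (left out, the last holds). Time passes only in rows, so rows that repeat a pose let the fingers close. It gives the time, the measured TCP pose, the force and the opening at its end, in the units of the state.
- env.state(): the state, without advancing time (a new reading comes with each control period).
- vision.camera(name): name is "scene" or "top" or "wrist"; returns the picture (400x640x3 uint8, red, green, blue); there is no depth.
- vision.camera_info(name): a dict with "intrinsics" (3x3 intrinsics, pixels), "R" (3x3) and "t" (3): a world point X has camera coordinates R X + t; the wrist camera has in their place "tool_from_camera" (4x4, takes a point from camera to tool coordinates, whose origin is the TCP and whose axes are the tool frame's). Camera axes: x right, y down, z forward; pixel columns grow to the right and rows downward; lengths in m; the calibration is good to about 2 mm. A picture is of the moment at which its call begins: read the wrist's pose just before it. camera_info takes no time and is no camera call.
- env.job_done(): hands the job in, once; it reports no verdict.
The state is a dict: "t": time; "joint_positions": joint angles; "joint_velocities": joint speeds; "tau": joint torques, N m; "eef_pos": TCP position; "eef_rot": TCP orientation; "contact_force": force on the tool from outside, world axes, zero at the start; "torque": the same for the moment, N m; "width": finger opening in m.
Only numpy, scipy, OpenCV 4.12 (cv2) and the standard library are available. Lean on these libraries where they do the work, as an engineer would, in place of code of your own. Each camera call takes 0.05 s, during which the arm holds its last target. There are 200 camera calls.

## Working session

There is one attempt and no reset: what is moved stays moved. The work goes in short steps, Python scripts to look and compute and a tool call to move; the robot and the scene stay as the last step left them, time stands still between calls to the robot, and variables do not carry over. Pictures are saved under pics/ and viewed, about 8 in all and at most 12, crops included, and the job is handed in when it is done.

Besides the shell and the picture viewer there is one more tool, called after "Call:" as name(argument=value, ...), one argument or row to a line, values as JSON. move_arm: Moves the arm, as the interface text tells. Its arguments: {"type":"object","properties":{"commands":{"type":"string"},"grip":{"type":"number"},"grip_force":{"type":"number"}},"required":["commands"]}

```bash
mkdir -p pics; ls
python3 - <<'E'
from workcell import env, vision
import cv2, numpy as np
np.set_printoptions(precision=4,suppress=True)
for n in ("scene","top"):
    cv2.imwrite(f"pics/{n}0.png",vision.camera(n)[:,:,::-1]); i=vision.camera_info(n); print(n,i)
print(vision.camera_info("wrist")); print(env.state(), env.grasp_offset)
E
```

```text
pics
scene {'intrinsics': array([[396.8116,   0.    , 313.683 ],
       [  0.    , 396.8116, 201.1814],
       [  0.    ,   0.    ,   1.    ]]), 'R': array([[-0.6094,  0.7927,  0.0118],
       [ 0.623 ,  0.4881, -0.6113],
       [-0.4904, -0.3652, -0.7913]]), 't': array([ 0.2863, -0.2359,  1.7018])}
top {'intrinsics': array([[509.0457,   0.    , 313.3086],
       [  0.    , 509.0457, 199.6999],
       [  0.    ,   0.    ,   1.    ]]), 'R': array([[ 0.0102, -0.9999,  0.0006],
       [-0.994 , -0.0102, -0.1092],
       [ 0.1092,  0.0005, -0.994 ]]), 't': array([-0.0165,  0.4577,  1.5484])}
{'intrinsics': array([[283.0255,   0.    , 314.661 ],
       [  0.    , 283.0255, 199.7594],
       [  0.    ,   0.    ,   1.    ]]), 'tool_from_camera': array([[-0.0004,  0.9587,  0.2845, -0.0727],
       [-0.0001, -0.2845,  0.9587, -0.1466],
       [ 1.    ,  0.0004,  0.0002,  0.0003],
       [ 0.    ,  0.    ,  0.    ,  1.    ]])}
{'t': 0.1, 'joint_positions': array([ 0.8926,  0.3134,  1.4983, -0.    ,  1.331 , -0.2234]), 'joint_velocities': array([-0.0012, -0.0009, -0.0013, -0.0002, -0.0008,  0.0003]), 'tau': array([  0.0018, -40.2806, -25.2646,   0.0696,   0.0342,  -0.    ]), 'eef_pos': array([0.2305, 0.4715, 0.2382]), 'eef_rot': array([-1.5422,  0.3571, -0.3563]), 'contact_force': array([-0.8241,  0.2201,  0.2531]), 'torque': array([0.0182, 0.0532, 0.0028]), 'width': 0.08770787545442205} 0.0187
```

View pics/scene0.png

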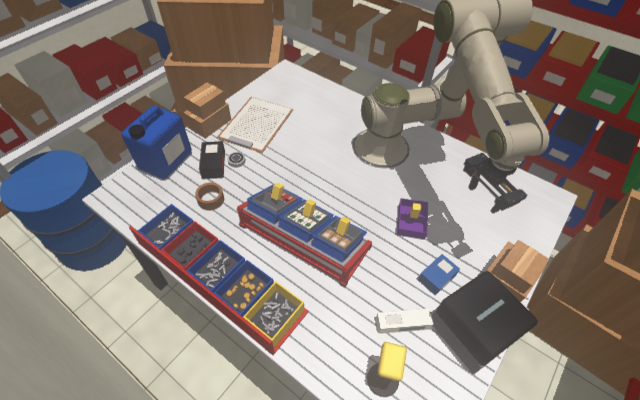

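View pics/top0.png

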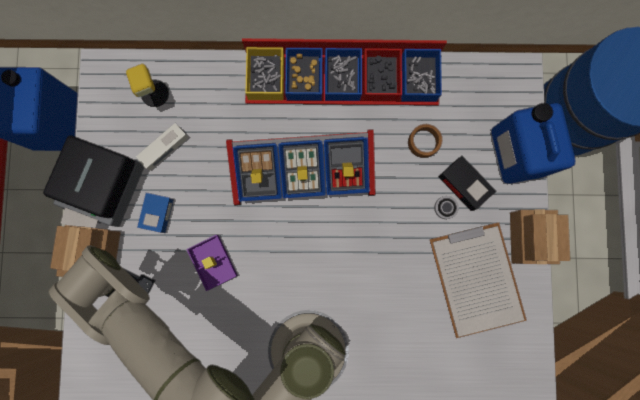

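```bash
cat > h.py <<'E'
import numpy as np, cv2
from scipy.spatial.transform import Rotation as R
from workcell import env, vision
np.set_printoptions(precision=4,suppress=True)
def cam(n,s=None):
    i=vision.camera_info(n); K=i["intrinsics"]
    if n=="wrist":
        T=i["tool_from_camera"]; Rt=R.from_rotvec(s["eef_rot"]).as_matrix()
        return K, Rt@T[:3,:3], s["eef_pos"]+Rt@T[:3,3]
    return K, i["R"].T, -i["R"].T@i["t"]
def ray(c,p):
    K,Rw,o=c; d=Rw@np.linalg.inv(K)@np.array([p[0],p[1],1.]); return o,d/np.linalg.norm(d)
def tri(rs):
    A=sum(np.eye(3)-np.outer(d,d) for o,d in rs); b=sum((np.eye(3)-np.outer(d,d))@o for o,d in rs)
    X=np.linalg.solve(A,b); return X,[np.linalg.norm((np.eye(3)-np.outer(d,d))@(X-o)) for o,d in rs]
def onplane(c,p,P,n):
    o,d=ray(c,p); return o+d*((P-o)@n)/(d@n)
def proj(c,X):
    K,Rw,o=c; q=K@(Rw.T@(X-o)); return q[:2]/q[2]
def yellow(im,amin=20):
    h=cv2.cvtColor(im,cv2.COLOR_RGB2HSV); m=cv2.inRange(h,(20,140,90),(34,255,255))
    n,l,s,c=cv2.connectedComponentsWithStats(m)
    return m,[(c[i],s[i]) for i in range(1,n) if s[i,4]>=amin]
E
python3 - <<'E'
from h import *
for n in("scene","top"):
    im=vision.camera(n); m,b=yellow(im)
    for c,s in b: print(n,c,s)
    x,y,w,h=(225,170,160,120) if n=="scene" else (220,120,170,95)
    cv2.imwrite(f"pics/{n}c.png",cv2.resize(im[y:y+h,x:x+w,::-1],None,fx=4,fy=4,interpolation=cv2.INTER_CUBIC))
T=R.from_rotvec(env.state()["eef_rot"]).as_matrix();print(T)
E
python3 -c "
import cv2,numpy as np
a=cv2.imread('pics/scenec.png');b=cv2.imread('pics/topc.png')
"
```

```text
scene [276.0532 190.1383] [272 183  11  16  94]
scene [308.1765 207.0686] [303 200  12  16 102]
scene [416.3478 206.5   ] [413 204   8   6  46]
scene [342.4959 225.0413] [337 217  13  18 121]
scene [268.7992 312.2538] [244 282  60  59 264]
top [265.1442  71.9207] [246  47  38  48 416]
top [138.85   77.988] [127  64  26  30 500]
top [347.6377 169.4783] [342 163  12  14 138]
top [302.0167 172.7583] [297 166  11  14 120]
top [256.1357 175.5857] [251 169  11  14 140]
top [208.2927 262.6098] [203 258  12  10  82]
[[ 0.8984 -0.0005  0.4393]
 [-0.4393 -0.0006  0.8984]
 [-0.0002 -1.     -0.0007]]
```

View pics/topc.png

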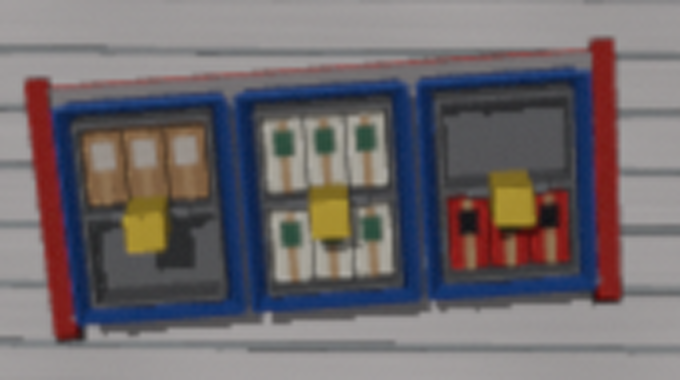

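View pics/scenec.png

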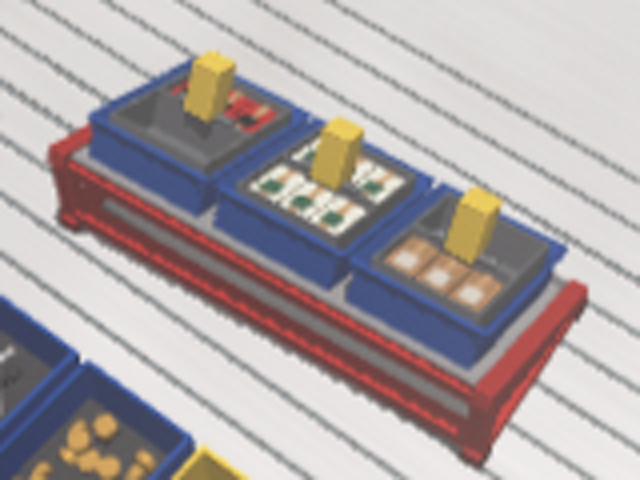

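The left bay holds the target: brown cartons at the back, empty in front, post at about top pixel (256,176) and scene pixel (342,225). I'll triangulate the posts roughly from the two views.

Run:
```python
from h import *
S,T=cam("scene"),cam("top")
P=[]
for a,b in (((342.5,225),(256.1,175.6)),((308.2,207.1),(302,172.8)),((276,190.1),(347.6,169.5))):
    X,r=tri([ray(S,a),ray(T,b)]); P.append(X); print(X,r)
d=P[0]-P[2]; print(np.linalg.norm(d),np.degrees(np.arctan2(-d[0],d[1])))
yaw=np.arctan2(-d[0],d[1]); 
B=R.from_euler("z",yaw).as_matrix()@R.from_euler("y",-25,degrees=True).as_matrix()
print(B)
# desired tool: y=-Bz, z (jaw)=+/-By or Bx ; x=y×z
s=env.state();Rt=R.from_rotvec(s["eef_rot"]).as_matrix()
for nm,z in (("+y",B[:,1]),("-y",-B[:,1]),("+x",B[:,0]),("-x",-B[:,0])):
    y=-B[:,2]; M=np.c_[np.cross(y,z),y,z]; v=R.from_matrix(M@Rt.T).as_rotvec(degrees=True); print(nm,v,np.linalg.norm(v))
```

```text
[0.515  0.1527 0.1342] [np.float64(0.0016314607622617454), np.float64(0.001631460762261634)]
[0.5252 0.0199 0.1323] [np.float64(0.0020375281861298713), np.float64(0.0020375281861298683)]
[ 0.5364 -0.1123  0.1332] [np.float64(0.002459150163864179), np.float64(0.002459150163864133)]
0.2659468315298284 4.607897739008753
[[ 0.9034 -0.0803 -0.4213]
 [ 0.0728  0.9968 -0.034 ]
 [ 0.4226  0.      0.9063]]
+y [ -4.6687 -24.8716  30.1807] 39.38612388202959
-y [  33.0152   -6.3085 -146.2755] 150.08776158249958
+x [ 14.7369 -21.6392 -58.3549] 63.95878890357802
-x [-24.9186 -16.9953 118.4221] 122.20299362662969
```

Call:
move_arm(
  commands="0.02 -0.027 0 -0.6 -3.1 3.8; 0.04 -0.054 0 -1.2 -6.2 7.6; 0.06 -0.08 0 -1.8 -9.3 11.3; 0.08 -0.107 0 -2.3 -12.4 15.1; 0.1 -0.134 0 -2.9 -15.5 18.9; 0.12 -0.161 0 -3.5 -18.7 22.6; 0.14 -0.188 0 -4.1 -21.8 26.4; 0.16 -0.215 0 -4.7 -24.9 30.2",
  grip=0.08,
  grip_force=30,
)

```text
t: 0.87
eef_pos: [0.3911, 0.2553, 0.2386]
eef_rot: [-1.526, -0.41, -0.279]
contact_force: [1.1, 0.4, 0.3]
width: 0.0802
```

Call:
move_arm(
  commands="0.025 -0.03 0 0 0 0; 0.05 -0.065 0 0 0 0; 0.075 -0.1 0 0 0 0; 0.075 -0.1 0 0 0 0; 0.075 -0.1 0 0 0 0",
)

```text
t: 1.28
eef_pos: [0.4669, 0.1533, 0.2383]
eef_rot: [-1.527, -0.406, -0.282]
contact_force: [-0.5, 0.0, -0.8]
width: 0.0798
```

Run:
```python
from h import *
s=env.state(); print(s["t"],s["eef_pos"],s["joint_positions"],s["width"])
im=vision.camera("wrist"); cv2.imwrite("pics/w1.png",im[:,:,::-1]); np.save("w1.npy",im); np.save("s1.npy",np.r_[s["eef_pos"],s["eef_rot"]])
m,b=yellow(im)
for c,q in b: print(c,q)
```

```text
1.2833 [0.4669 0.1533 0.2383] [ 0.0792  0.0323  1.9007 -0.0022  0.7691 -1.5707] 0.07975449682337057
[ 33.9108 196.066 ] [   0  176   74   42 2410]
[169.8298 196.4654] [ 142  176   57   42 1880]
[308.83   194.8693] [ 294  176   33   43 1094]
[295.2294 274.8379] [ 263  260   64   31 1857]
[293.7865 323.2831] [265 319  57  10 431]
```

View pics/w1.png

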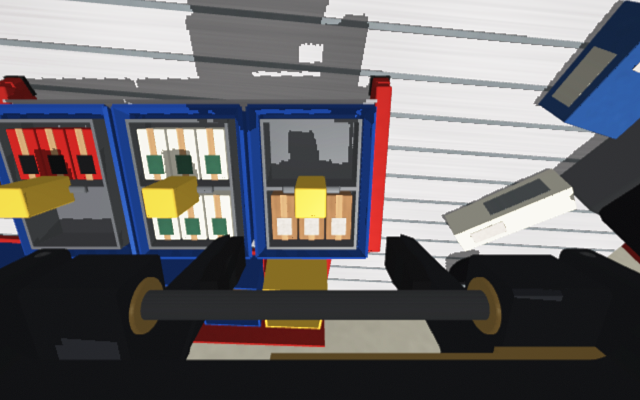

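Wrist view: target bay at right, spanning (250..378, 105..257), with its post around (309,195). Brown cartons are at image bottom, which is the back. Zooming in to measure edges.

Run:
```python
from h import *
im=np.load("w1.npy"); c=im[95:265,240:385]
cv2.imwrite("pics/w1c.png",cv2.resize(c[:,:,::-1],None,fx=3.5,fy=3.5,interpolation=cv2.INTER_NEAREST))
print(im[170:225,310]); print(im[185,288:334])
```

```text
[[ 59  60  62]
 [ 59  60  62]
 [ 58  60  62]
 [ 58  60  62]
 [ 57  59  62]
 [ 73  69  54]
 [115  95  39]
 [127 103  33]
 [126 103  33]
 [126 102  32]
 [127 103  34]
 [128 104  33]
 [127 103  32]
 [127 103  33]
 [128 104  34]
 [128 103  33]
 [126 102  33]
 [133 107  34]
 [192 158  51]
 [246 224  85]
 [254 243 106]
 [253 244 108]
 [253 243 108]
 [253 243 107]
 [253 243 108]
 [253 244 109]
 [253 244 109]
 [253 244 110]
 [253 244 110]
 [253 244 111]
 [253 244 111]
 [253 244 110]
 [253 244 111]
 [253 244 111]
 [253 244 111]
 [253 245 112]
 [253 245 112]
 [253 245 113]
 [253 245 114]
 [253 246 114]
 [253 246 114]
 [253 246 115]
 [253 246 115]
 [254 247 116]
 [254 247 118]
 [254 246 115]
 [254 247 113]
 [250 233 111]
 [242 233 211]
 [240 235 231]
 [236 231 226]
 [235 230 224]
 [236 232 226]
 [235 231 225]
 [233 229 221]]
[[ 52  53  56]
 [ 52  53  56]
 [ 53  54  56]
 [ 53  54  56]
 [ 52  53  55]
 [ 52  54  58]
 [ 54  54  56]
 [ 92  78  41]
 [121  99  33]
 [128 104  33]
 [127 102  32]
 [127 102  32]
 [127 103  33]
 [126 102  32]
 [127 103  33]
 [127 103  32]
 [127 102  32]
 [127 103  33]
 [127 103  33]
 [127 103  33]
 [127 103  32]
 [127 102  32]
 [128 103  33]
 [127 103  33]
 [127 103  33]
 [127 103  33]
 [127 103  32]
 [127 102  32]
 [127 103  32]
 [127 103  33]
 [127 103  33]
 [127 103  33]
 [128 103  33]
 [128 103  33]
 [128 103  33]
 [128 104  34]
 [127 104  32]
 [120  99  34]
 [ 71  65  53]
 [ 53  53  57]
 [ 52  53  56]
 [ 52  53  56]
 [ 52  52  55]
 [ 52  53  56]
 [ 53  53  57]
 [ 52  54  56]]
```

View pics/w1c.png

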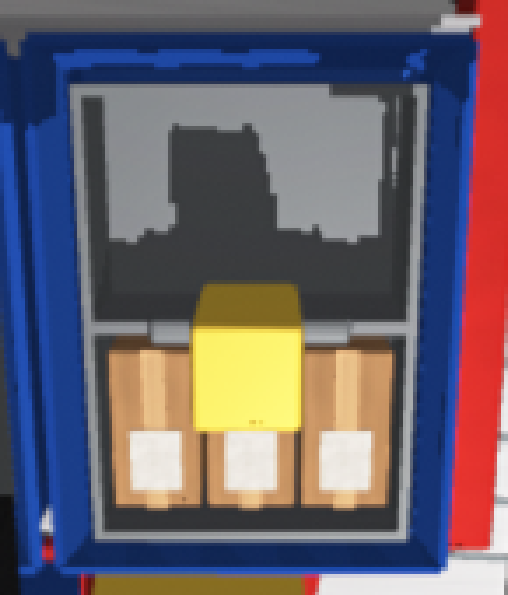

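Run:
```python
from h import *
im=np.load("w1.npy"); q=np.load("s1.npy"); s=dict(eef_pos=q[:3],eef_rot=q[3:]); W=cam("wrist",s)
m=((im[:,:,0]>185)&(im[:,:,2]<150)&(im[:,:,1]>150)).astype(np.uint8)
tops=[]
n,l,st,ce=cv2.connectedComponentsWithStats(m)
for i in range(1,n):
    if st[i,4]>300 and ce[i,1]<240: print(ce[i],st[i]); tops.append((ce[i],st[i]))
e=lambda x,y:(240+x/3.5-.5,95+y/3.5-.5)
rim=[e(69,84),e(431,84),e(407,541),e(94,541)]
x0=294.5+.2;y0=187.8
post=[(294.6,188),(326.0,188),(326.0,217.8),(294.6,217.8)]
img=np.array(rim+post)
# insert-frame coords with bay axes: image left=-y, up=-x
obj=np.array([(-.07,-.05,.042),(-.07,.05,.042),(.07,.05,.042),(.07,-.05,.042),(-.014,-.014,.094),(-.014,.014,.094),(.014,.014,.094),(.014,-.014,.094)])
for name,ix in (("all",range(8)),("rim",range(4))):
    ix=list(ix)
    ok,rv,tv=cv2.solvePnP(obj[ix],img[ix],W[0],None)
    Ri=W[1]@cv2.Rodrigues(rv)[0]; b=W[2]+W[1]@tv[:,0]
    pr=cv2.projectPoints(obj[ix],rv,tv,W[0],None)[0][:,0]
    print(name,"base",b,"post68",b+Ri[:,2]*.068,"\n",Ri,"\ntilt",np.degrees(np.arccos(Ri[2,2])),"yaw",np.degrees(np.arctan2(Ri[1,0],Ri[0,0])));print((pr-img[ix]).T)
    mid=b+Ri[:,2]*.068
    print("reproj scene/top",proj(cam("scene"),mid),proj(cam("top"),mid))
```

```text
[ 12.3166 203.5325] [  0 188  29  30 755]
[159.4973 202.5296] [142 188  36  30 929]
[309.6286 206.7409] [ 295  188   32   52 1077]
all base [0.5448 0.1554 0.0726] post68 [0.5163 0.1532 0.1343] 
 [[ 0.9045 -0.0782 -0.4191]
 [ 0.0714  0.9969 -0.032 ]
 [ 0.4204 -0.001   0.9074]] 
tilt 24.857053567152786 yaw 4.512530918215274
[[ 0.3081 -0.4371  0.0771  0.0121 -0.6947  0.6364  0.1877 -0.0807]
 [-0.0413  0.1597 -0.1215 -0.2453 -0.4247 -0.3706  0.5264  0.4784]]
reproj scene/top [342.9104 225.3597] [256.4248 174.8866]
rim base [0.5438 0.1553 0.0736] post68 [0.5159 0.1534 0.1356] 
 [[ 0.909  -0.0764 -0.4096]
 [ 0.0714  0.9971 -0.0275]
 [ 0.4105 -0.0043  0.9118]] 
tilt 24.240425542569856 yaw 4.492581904978851
[[-0.0344 -0.0476  0.152  -0.0572]
 [-0.0837  0.1413 -0.0367 -0.0295]]
reproj scene/top [343.0304 225.0983] [256.3298 174.9356]
```

```bash
cat >> h.py <<'E'
B=R.from_euler("z",4.5,degrees=True).as_matrix()@R.from_euler("y",-25,degrees=True).as_matrix()
base=np.array([.5448,.1554,.0726])
def delta(h,sgn=1,off=(0,0)):
    s=env.state(); y=-B[:,2]; z=sgn*B[:,1]; M=np.c_[np.cross(y,z),y,z]
    Rt=R.from_rotvec(s["eef_rot"]).as_matrix()
    tgt=base+B@np.array([off[0],off[1],h])
    print("t",s["t"],"shift",tgt-s["eef_pos"],"rot",R.from_matrix(M@Rt.T).as_rotvec(degrees=True),"F",s["contact_force"],"w",s["width"],"bayframe tcp mm",1e3*B.T@(s["eef_pos"]-base),"q6",s["joint_positions"][5])
E
python3 -c "
from h import *
delta(.0525);print(B)"
```

```text
t 1.3333 shift [ 0.0566 -0.0011 -0.1181] rot [ 0.0947  0.1802 -0.2169] F [-0.6074  0.4145  0.2585] w 0.08018535059414486 bayframe tcp mm [ -1.1743   5.5606 183.3849] q6 -1.569614015039227
[[ 0.9035 -0.0785 -0.4213]
 [ 0.0711  0.9969 -0.0332]
 [ 0.4226  0.      0.9063]]
```

Call:
move_arm(
  commands="0.002 -0.005 0 0.1 0.2 -0.2; 0.012 -0.005 -0.022 0.1 0.2 -0.2; 0.023 -0.004 -0.046 0.1 0.2 -0.2; 0.034 -0.003 -0.07 0.1 0.2 -0.2; 0.043 -0.002 -0.09 0.1 0.2 -0.2; 0.051 -0.001 -0.107 0.1 0.2 -0.2; 0.0566 -0.001 -0.118 0.1 0.2 -0.2; 0.0566 -0.001 -0.118 0.1 0.2 -0.2",
)

```text
t: 2.0
eef_pos: [0.5217, 0.1549, 0.118]
eef_rot: [-1.526, -0.4, -0.275]
contact_force: [-0.4, -0.1, -0.6]
width: 0.08
```

Run:
```python
from h import *
delta(.0525)
s=env.state(); im=vision.camera("wrist"); cv2.imwrite("pics/w2.png",im[50:330,120:520,::-1])
```

```text
t 2.0 shift [ 0.001  -0.0013  0.0022] rot [ 0.0085 -0.2508 -0.1387] F [-0.393  -0.1032 -0.6414] w 0.08003947612764341 bayframe tcp mm [-1.7071  1.335  50.9231] q6 -1.5875945738099206
```

View pics/w2.png

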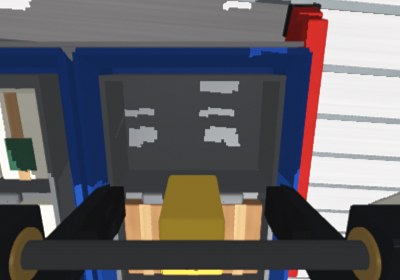

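The post (crop (190,225)) is centred between the fingers. Correct the last millimetre and close.

Call:
move_arm(
  commands="0.001 -0.0015 0.002 0 -0.25 -0.14; 0.001 -0.0015 0.002 0 -0.25 -0.14; 0.001 -0.0015 0.002 0 -0.25 -0.14; 0.001 -0.0015 0.002 0 -0.25 -0.14",
)

```text
t: 2.38
eef_pos: [0.5229, 0.1535, 0.1223]
eef_rot: [-1.525, -0.404, -0.283]
contact_force: [-0.7, 0.3, 0.1]
width: 0.0801
```

Call:
move_arm(
  commands="0 0 0 0 0 0; 0 0 0 0 0 0; 0 0 0 0 0 0; 0 0 0 0 0 0; 0 0 0 0 0 0; 0 0 0 0 0 0; 0 0 0 0 0 0; 0 0 0 0 0 0",
  grip=0.015,
)

```text
t: 3.05
eef_pos: [0.5229, 0.1535, 0.1222]
eef_rot: [-1.525, -0.404, -0.283]
contact_force: [0.2, 0.1, 0.3]
width: 0.029
```

```bash
python3 -c "
from h import *
delta(.0525)"
```

```text
t 3.05 shift [-0.0002  0.0002 -0.002 ] rot [-0.0047  0.1651 -0.0017] F [0.2257 0.0577 0.3357] w 0.02903460856343105 bayframe tcp mm [ 1.0227 -0.1749 54.2768] q6 -1.58788672692439
```

Call:
move_arm(
  commands="-0.003 0 0.006 0 0 0; -0.008 -0.001 0.018 0 0 0; -0.015 -0.001 0.032 0 0 0; -0.021 -0.002 0.046 0 0 0; -0.028 -0.002 0.06 0 0 0; -0.034 -0.003 0.0725 0 0 0; -0.038 -0.003 0.0815 0 0 0; -0.038 -0.003 0.0815 0 0 0",
)

```text
t: 3.72
eef_pos: [0.4848, 0.1506, 0.2055]
eef_rot: [-1.525, -0.406, -0.285]
contact_force: [0.8, -1.0, -1.6]
width: 0.0278
```

Run:
```python
from h import *
delta(.144)
cv2.imwrite("pics/s2.png",cv2.resize(vision.camera("scene")[130:300,200:440,::-1],None,fx=3,fy=3)); 
a=-B[:,2]; print("7deg/row axis*6:",(a*6), a*45)
```

```text
t 3.7167 shift [-0.0006 -0.     -0.0024] rot [-0.0157  0.3117 -0.0124] F [ 0.7804 -0.9559 -1.5731] w 0.02781320616446848 bayframe tcp mm [  1.612   -0.0324 145.9331] q6 -1.5862923956251855
7deg/row axis*6: [ 2.5279  0.1989 -5.4378] [ 18.9592   1.4921 -40.7839]
```

View pics/s2.png

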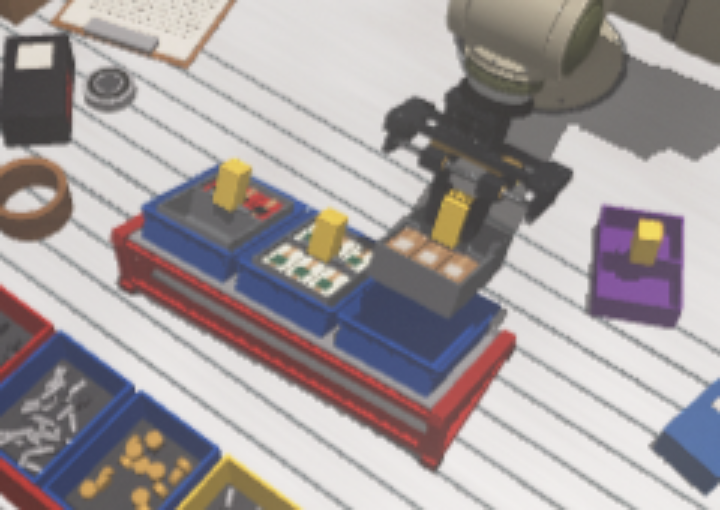

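Call:
move_arm(
  commands="0 0 0 2.37 0.19 -5.1; 0 0 0 4.74 0.37 -10.2; 0 0 0 7.11 0.56 -15.29; 0 0 0 9.48 0.75 -20.39; 0 0 0 11.85 0.93 -25.49; 0 0 0 14.22 1.12 -30.59; 0 0 0 16.59 1.31 -35.69; 0 0 0 18.96 1.49 -40.78",
)

```text
t: 4.43
eef_pos: [0.4846, 0.1505, 0.2032]
eef_rot: [-1.294, 0.224, -0.844]
contact_force: [-1.2, 0.3, -2.1]
width: 0.0275
```

Call:
move_arm(
  commands="0 0 0 2.37 0.19 -5.1; 0 0 0 4.74 0.37 -10.2; 0 0 0 7.11 0.56 -15.29; 0 0 0 9.48 0.75 -20.39; 0 0 0 11.85 0.93 -25.49; 0 0 0 14.22 1.12 -30.59; 0 0 0 16.59 1.31 -35.69; 0 0 0 18.96 1.49 -40.78",
)

```text
t: 5.1
eef_pos: [0.4845, 0.1505, 0.2021]
eef_rot: [-0.906, 0.848, -1.323]
contact_force: [0.3, 0.4, -1.8]
width: 0.0277
```

Call:
move_arm(
  commands="0 0 0 2.37 0.19 -5.1; 0 0 0 4.74 0.37 -10.2; 0 0 0 7.11 0.56 -15.29; 0 0 0 9.48 0.75 -20.39; 0 0 0 11.85 0.93 -25.49; 0 0 0 14.22 1.12 -30.59; 0 0 0 16.59 1.31 -35.69; 0 0 0 18.96 1.49 -40.78",
)

```text
t: 5.77
eef_pos: [0.4843, 0.1504, 0.2009]
eef_rot: [-0.356, 1.445, -1.7]
contact_force: [0.1, -0.6, -1.8]
width: 0.0279
```

Call:
move_arm(
  commands="0 0 0 2.37 0.19 -5.1; 0 0 0 4.74 0.37 -10.2; 0 0 0 7.11 0.56 -15.29; 0 0 0 9.48 0.75 -20.39; 0 0 0 11.85 0.93 -25.49; 0 0 0 14.22 1.12 -30.59; 0 0 0 16.59 1.31 -35.69; 0 0 0 18.96 1.49 -40.78",
)

```text
t: 6.43
eef_pos: [0.4841, 0.1504, 0.1998]
eef_rot: [0.369, 1.986, -1.934]
contact_force: [0.1, -0.1, -1.9]
width: 0.0279
```

```bash
python3 -c "
from h import *
delta(.144,-1)"
```

```text
t 6.4333 shift [0.     0.0003 0.0033] rot [-0.6933 -0.3933  0.9024] F [ 0.0993 -0.1231 -1.8888] w 0.02792989641644353 bayframe tcp mm [ -1.4253  -0.2608 141.0112] q6 1.563996532362269
```

Call:
move_arm(
  commands="0 0 0.002 -0.35 -0.2 0.45; -0.001 0 0.003 -0.69 -0.39 0.9; -0.001 0 0.003 -0.69 -0.39 0.9; -0.001 0 0.003 -0.69 -0.39 0.9",
)

```text
t: 6.77
eef_pos: [0.483, 0.1504, 0.2026]
eef_rot: [0.353, 1.965, -1.932]
contact_force: [0.1, -0.5, -2.7]
width: 0.0279
```

Run:
```python
from h import *
delta(.144,-1,(-.001,0))
im=vision.camera("wrist"); np.save("w3.npy",im); cv2.imwrite("pics/w3.png",im[:,:,::-1])
```

```text
t 6.7667 shift [0.0002 0.0001 0.0001] rot [ 0.0502 -0.0214 -0.1093] F [ 0.0973 -0.4698 -2.6669] w 0.02786486921674364 bayframe tcp mm [ -1.2298  -0.1231 143.9838] q6 1.5529685670080469
```

View pics/w3.png

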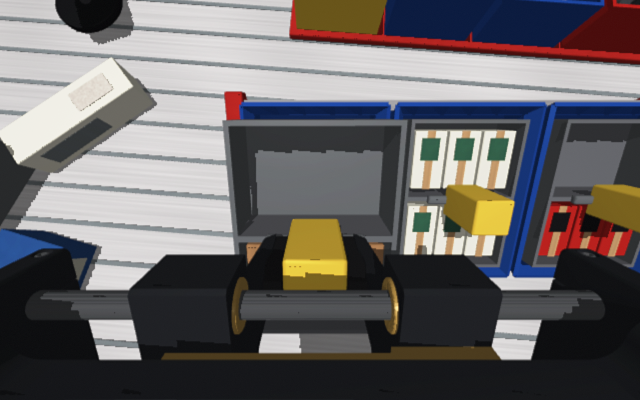

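The insert is square in the gripper, with its front rim level from (222,122) to (405,122), and the cartons are inside. Lowering in stages.

Call:
move_arm(
  commands="0.004 0.0003 -0.009 0 0 0; 0.008 0.0006 -0.018 0 0 0; 0.012 0.001 -0.027 0 0 0; 0.016 0.0013 -0.035 0 0 0; 0.019 0.0015 -0.041 0 0 -0.1; 0.019 0.0015 -0.041 0 0 -0.1",
)

```text
t: 7.32
eef_pos: [0.502, 0.1518, 0.1598]
eef_rot: [0.353, 1.967, -1.935]
contact_force: [-0.5, 0.2, -1.3]
width: 0.0276
```

```bash
python3 -c "
from h import *
delta(.072,-1,(-.001,0))"
```

```text
t 7.3167 shift [ 0.0116  0.0012 -0.0223] rot [ 0.048  -0.1763  0.0356] F [-0.482   0.1535 -1.3241] w 0.027633242680220244 bayframe tcp mm [-2.099  -0.2503 97.1676] q6 1.5563902787555626
```

Call:
move_arm(
  commands="0.003 0.0003 -0.004 0 -0.15 0; 0.005 0.0005 -0.008 0 -0.15 0; 0.007 0.0007 -0.012 0 -0.15 0; 0.0085 0.001 -0.016 0 -0.15 0; 0.0105 0.0012 -0.0195 0 -0.15 0; 0.0105 0.0012 -0.0195 0 -0.15 0",
)

```text
t: 7.82
eef_pos: [0.5125, 0.153, 0.1396]
eef_rot: [0.355, 1.966, -1.934]
contact_force: [-0.2, -0.4, -2.1]
width: 0.0278
```

```bash
python3 -c "
from h import *
delta(.058,-1,(-.001,0))"
```

```text
t 7.8167 shift [ 0.0069  0.0004 -0.0148] rot [ 0.0528 -0.0786  0.0342] F [-0.1588 -0.3655 -2.1072] w 0.02779537958979302 bayframe tcp mm [-1.0455  0.1258 74.3736] q6 1.558003026226589
```

Past the lip with no contact force. Continue down to just above the floor.

Call:
move_arm(
  commands="0.002 0.0001 -0.004 0 0 0; 0.004 0.0002 -0.008 0 0 0; 0.0055 0.0003 -0.0115 0 0 0; 0.0065 0.0004 -0.014 0 0 0; 0.0065 0.0004 -0.014 0 0 0",
)

```text
t: 8.23
eef_pos: [0.5189, 0.1533, 0.1249]
eef_rot: [0.354, 1.967, -1.935]
contact_force: [0.4, -0.1, -1.7]
width: 0.028
```

```bash
python3 -c "
from h import *
delta(.0535,-1,(-.001,0))"
```

```text
t 8.2333 shift [ 0.0024  0.0002 -0.0042] rot [ 0.056  -0.1333  0.0408] F [ 0.3842 -0.0656 -1.7192] w 0.028038549531462006 bayframe tcp mm [-1.4318 -0.0309 58.3588] q6 1.5574413794324493
```

Call:
move_arm(
  commands="0.0006 0 -0.001 0 -0.1 0; 0.0011 0.0001 -0.002 0 -0.1 0; 0.0016 0.0001 -0.003 0 -0.1 0; 0.002 0.0002 -0.0038 0 -0.1 0; 0.002 0.0002 -0.0038 0 -0.1 0",
)

```text
t: 8.65
eef_pos: [0.5209, 0.1534, 0.1214]
eef_rot: [0.355, 1.965, -1.934]
contact_force: [-3.7, -3.2, 3.5]
width: 0.0276
```

```bash
python3 -c "
from h import *
delta(.0525,-1,(-.001,0))"
```

```text
t 8.65 shift [ 0.0009  0.0002 -0.0017] rot [ 0.0692 -0.0304  0.0407] F [-3.6914 -3.2429  3.4922] w 0.02764815762438022 bayframe tcp mm [-1.127  -0.1182 54.4167] q6 1.5578100892846571
```

Call:
move_arm(
  commands="0.0002 0 -0.0006 0 0 0; 0.0002 0 -0.0006 0 0 0",
)

```text
t: 8.82
eef_pos: [0.5209, 0.1533, 0.1214]
eef_rot: [0.356, 1.965, -1.934]
contact_force: [-6.9, -2.5, 5.7]
width: 0.0273
```

Call:
move_arm(
  commands="0 0 0 0 0 0; 0 0 0 0 0 0; 0 0 0 0 0 0; 0 0 0 0 0 0; 0 0 0 0 0 0; 0 0 0 0 0 0",
  grip=0.075,
)

```text
t: 9.32
eef_pos: [0.521, 0.1533, 0.1214]
eef_rot: [0.356, 1.965, -1.934]
contact_force: [-0.1, -0.0, -0.3]
width: 0.0653
```

```bash
python3 -c "
from h import *
delta(.16,-1,(-.001,0))"
```

```text
t 9.3167 shift [-0.0445 -0.0033  0.0958] rot [ 0.0743 -0.0182  0.0419] F [-0.1283 -0.0304 -0.3176] w 0.06525406027476549 bayframe tcp mm [-1.0496 -0.2023 54.2973] q6 1.5577461176431278
```

Call:
move_arm(
  commands="0 0 0 0 0 0; -0.006 -0.0004 0.012 0 0 0; -0.013 -0.001 0.028 0 0 0; -0.022 -0.0016 0.048 0 0 0; -0.031 -0.0023 0.068 0 0 0; -0.04 -0.003 0.088 0 0 0; -0.052 -0.0035 0.112 0 0 0; -0.06 -0.004 0.13 0 0 0",
)

```text
t: 9.98
eef_pos: [0.4603, 0.1494, 0.2531]
eef_rot: [0.357, 1.965, -1.933]
contact_force: [0.5, -0.0, 0.7]
width: 0.0751
```

Run:
```python
from h import *
s=env.state(); print(s["t"],s["eef_pos"])
im=vision.camera("wrist"); np.save("w4.npy",im); np.save("s4.npy",np.r_[s["eef_pos"],s["eef_rot"]])
S=vision.camera("scene")
a=cv2.resize(im[80:270,190:420,::-1],None,fx=3,fy=3,interpolation=cv2.INTER_NEAREST); cv2.imwrite("pics/w4.png",a)
```

```text
9.9833 [0.4603 0.1494 0.2531]
```

View pics/w4.png

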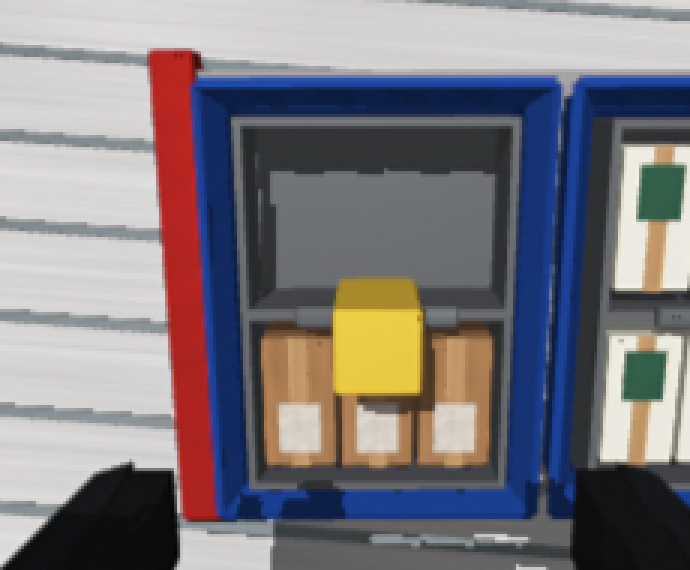

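Run:
```python
from h import *
q=np.load("s4.npy"); W=cam("wrist",dict(eef_pos=q[:3],eef_rot=q[3:]))
e=lambda x,y:(190+x/3-.5,80+y/3-.5)
img=np.array([e(231,118),e(522,118),e(506,488),e(248,488),e(334,310),e(420,310),e(422,395),e(333,395)])
obj=np.array([(.07,.05,.042),(.07,-.05,.042),(-.07,-.05,.042),(-.07,.05,.042),(.014,.014,.094),(.014,-.014,.094),(-.014,-.014,.094),(-.014,.014,.094)])
ok,rv,tv=cv2.solvePnP(obj,img,W[0],None); Ri=W[1]@cv2.Rodrigues(rv)[0]; b=W[2]+W[1]@tv[:,0]
print(b, "diff bay mm",1e3*B.T@(b-base)); print("rot deg vs bay",R.from_matrix(B.T@Ri).as_rotvec(degrees=True))
print((cv2.projectPoints(obj,rv,tv,W[0],None)[0][:,0]-img).T)
for n in("top","scene"):
    m,bl=yellow(vision.camera(n)); print(n,[c for c,s in bl])
```

```text
[0.5463 0.1555 0.0711] diff bay mm [ 0.782  -0.0459 -1.9897]
rot deg vs bay [0.0316 0.1941 0.0681]
[[ 0.397  -0.3103 -0.5976  0.5557 -0.8506  0.9728 -0.1253 -0.046 ]
 [-0.0849 -0.21    0.0127  0.1437 -0.2142 -0.2577  0.2928  0.3367]]
top [array([264.8178,  72.1963]), array([138.8333,  77.9398]), array([347.5971, 169.446 ]), array([302.0167, 172.7583]), array([256.0142, 175.8014]), array([206.6604, 262.7358])]
scene [array([276.0421, 190.1474]), array([308.156 , 207.3303]), array([416.2667, 206.4667]), array([342.2403, 225.4264]), array([268.8494, 312.4363])]
```

```bash
python3 -c "
from workcell import env
print(env.job_done())"
```

```text
the job is handed in; nothing more can be done
None
```

The insert from the left bay has been turned half way round and is back in its own bay, with its three brown cartons now at the front. I handed the job in at about 10 s of the 45 s allowed; no verdict was reported.

I gripped the post across its y sides, lifted the insert about 90 mm square out of the slope, and turned it 180°. I then lowered it until it touched the floor at the same tool height as at the grasp (54.4 mm against 54.3 mm), released it and backed off.

**Final checks from the wrist camera and the two fixed cameras:**
- **Position:** the base centre is 0.8 mm along the slope and 0.05 mm sideways from where it started. The measured height came out 2 mm lower than at the start. It cannot be below the floor, so I put that down to camera error.
- **Alignment:** the insert is within 0.2° of the bay, both square and flat.
- **Cartons:** all three are in their compartment.
- **Other things:** the other two inserts' posts did not move, to within 0.3 pixel. I did not measure the bench things again after the move.
- **Robot:** it stands clear and touches nothing.

The only reading that stood out was a sideways force of about 3 N at touchdown, which went away when I opened the gripper.

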